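# Raise the cup drainer and hang the measuring cups to drain

### The arm

A 7-joint arm with a two-finger parallel gripper is mounted at the origin on a cart in front of the work surface, level with it; the furniture and walls round the work are solid. World frame = base frame: x ahead of the robot, y to its left, z up, the work surface at z = 0. Lengths are in m, angles in degrees, forces in N, time in s.
With the tool pointing down it reaches from about 0.425 to 0.95 m from the base axis. Payload 4.7 kg.
Tool frame: the origin (TCP) lies between the finger pads; the fingertips stand 25 mm ahead of it and the grasp point (between the pads) lies 6 mm ahead of it; z points along the fingers, y is the line along which they close (so a half turn about z gives the same grasp; the last joint's range is limited). The gripper opens to 87 mm and grips with 3 to 60 N. Pads are 19 mm wide; open, the fingers measure 117 mm over their backs; the gripper's body (75 mm by 190 mm) begins 51 mm behind the grasp point.
Start: joints at [-76.427, 26.849, -2.785, 87.806, 1.381, 65.374, -4.715], TCP at [0.177, 0.651, 0.248] pointing down, gripper open.
Joint ranges: [-148.3, 148.3], [-19.14, 114.17], [-79.39, 73.82], [5.75, 140.21], [-59.74, 239.74], [12.07, 113.84], [-152.46, 152.46]. Speed limits (degrees/s): [147.25, 147.25, 180, 180, 180, 180, 180].

### API

Orientations are given as a 3x3 rotation matrix whose columns are the frame's x, y, z axes.
In Python, from workcell import bot, gripper_to, kinematics, vision, sign_off, monitor gives the robot as it stands. The module is installed in compiled form; this text tells all that it offers. Calls block until the motion is done:
- bot.reach(position, orientation): joint-space move of the TCP to a pose.
- bot.servo_line(position, attitude=None, vel=0.15, until_force=None): straight line of the TCP; attitude=None keeps the orientation; vel is the mean speed in m/s. With until_force (N) it stops when the force on the tool has changed by that much, and returns True; else False.
- bot.set_joints(angles): joint-space move.
- gripper_to(opening, f_grip=None): finger opening in m; f_grip is the grip in N (None keeps the last); returns when the fingers have stopped.
- bot.pause(seconds).
- kinematics.ik(position, orientation): joint angles nearest the present ones, or None.
- vision.capture(name): name is "side" or "top" or "wrist"; returns (picture, depth): 480x640x3 uint8, red, green, blue; 480x640 float32, m along the optical axis (not along the pixel's ray), 0 where there is no reading.
- vision.camera_info(name): a dict with "fx", "fy", "cx", "cy" (pixels), "position" and "orientation" of the camera in the world; the wrist camera has in their place "T_tool_cam" (4x4, takes a point from camera to tool coordinates, whose origin is the TCP and whose axes are the flange's). Camera axes: x right, y up, looking along -z (the intrinsics and any distortion apply to the point x, -y, -z); pixel columns grow to the right and rows downward; lengths in m; the calibration is good to about 2 mm. A picture is of the moment at which its call begins: read the wrist's pose just before it. camera_info takes no time and is no camera call.
A pose or a line that the arm cannot do raises bot.MotionError and nothing moves.
- sign_off(): hands the job in; it is judged then, once.
Readings, each from a call of its own:
- monitor.current_t(): time.
- monitor.current_joint_pos(): joint angles.
- monitor.current_dq(): joint speeds.
- monitor.current_tau(): joint torques, N m.
- monitor.current_eef_pos(): TCP position.
- monitor.current_eef_rot(): TCP orientation.
- monitor.current_contact_force(): force on the tool from outside, world axes, zero at the start.
- monitor.current_moment(): the same for the moment, N m.
- monitor.current_gripper_width(): finger opening in m.
- monitor.current_grasp_force(): force on a finger pad.
Only numpy, scipy, OpenCV 4.12 (cv2) and the standard library are available. Lean on these libraries where they do the work, as an engineer would, in place of code of your own. Each camera call takes 0.05 s, during which the arm holds its last target. There are 200 camera calls.

### The job

Pull the column of the cup drainer straight up by its dark grey knob until the orange lock button clicks out of the tube and holds it. Then take the two measuring cups that stand mouth down on the worktop and push one onto each of the leaning pegs, mouth down, fully home so that the peg tip touches the inside of the cup's closed end, without forcing it. Leave the other things on the worktop where they are.

Things in the scene. Friction and masses are not known exactly. Their poses are not given: they have to be found in the camera images.
- pull_knob (a point): Centre of the round dark grey knob on top of the drainer's sliding column: upright cylinder 31 mm in diameter, gripping part from 14 mm below to 14 mm above this point; the arms that carry the pegs leave the column 42 mm below it.
- stand: Cup drainer, fixed to the worktop: white drip tray 170 x 280 mm, rim 15 mm high, and an aluminium outer tube. Origin under the column at worktop height; x points to its back, y to its left, z up. The peg feet are 82 mm left and right of the column; the pegs lean to the front (-x) and 0.2 rad outwards. Tray from 115 mm in front of the column to 55 mm behind.
- lock_button (a joint): Orange 9 mm spring button of the sliding column: 0 = held inside the tube (hidden); 0.009 = sprung fully out of the hole at the front of the tube's grey collar, column locked. Lift needed: some 35 to 60 mm, depending on where the column stands. About 8 N lifts it; friction keeps it where it is left, but pushing on a peg makes it sink until it is locked. 1 to 3 mm past the click is a solid end stop.
- peg_left_tip (a point): Top of the rubber tip of the left peg (+y side, seen from the robot); it rises with the column. z runs along the peg from foot to tip, leaning about 0.55 rad from vertical. A cup fully home has its axis on the peg's, its closed end pointing along z and the inside of its closed end touching this tip; its mouth is then 88 mm down the peg. The two tips are 187 mm apart.
- peg_right_tip (a point): Top of the rubber tip of the right peg (-y side, seen from the robot); it rises with the column. z runs along the peg from foot to tip, leaning about 0.55 rad from vertical. A cup fully home has its axis on the peg's, its closed end pointing along z and the inside of its closed end touching this tip; its mouth is then 88 mm down the peg. The two tips are 187 mm apart.
- peg_left_foot (a point): Foot of the left peg, 112 mm below its tip; same axes. Three sprung wire bows round the peg, 59 mm over all when free, widest 58 to 75 mm below the tip, grip a cup from inside: from 35 mm short of home they resist with about 3 to 8 N (most at 25 mm) and the cup stays about where it is left. Push on until the force rises sharply as the tip meets the closed end.
- peg_right_foot (a point): Foot of the right peg, 112 mm below its tip; same axes. Three sprung wire bows round the peg, 59 mm over all when free, widest 58 to 75 mm below the tip, grip a cup from inside: from 35 mm short of home they resist with about 3 to 8 N (most at 25 mm) and the cup stays about where it is left. Push on until the force rises sharply as the tip meets the closed end.
- cup_blue_mid (a point): Centre of the blue plastic measuring cup, half-way up its axis. Straight round body 60 mm outside, 92 mm tall, 65 mm over the lip, wall 3 mm, inner depth 88 mm, inner diameter 53 mm, about 70 g. Starts standing mouth down on the worktop, closed end up. z runs along the axis from mouth to closed end.
- cup_green_mid (a point): Centre of the green plastic measuring cup, half-way up its axis. Straight round body 60 mm outside, 92 mm tall, 65 mm over the lip, wall 3 mm, inner depth 88 mm, inner diameter 53 mm, about 70 g. Starts standing mouth down on the worktop, closed end up. z runs along the axis from mouth to closed end.
- cup_blue_floor (a point): Centre of the inside of the blue cup's closed end, 88 mm from the mouth, 4 mm under the outer face. Axes as for the cup's centre.
- cup_green_floor (a point): Centre of the inside of the green cup's closed end, 88 mm from the mouth, 4 mm under the outer face. Axes as for the cup's centre.
- stain_bottle: Bystander: white squeeze bottle with a blue cap, 40 x 58 x 150 mm, standing; origin at the centre of its underside.
- brush: Bystander: grey scrubbing brush with a bow handle, 30 x 85 x 55 mm; origin at the centre of its underside.
- cup_blue: The blue cup; origin at the centre of its mouth, 46 mm along its axis from cup_blue_mid.
- cup_green: The green cup; origin at the centre of its mouth, 46 mm along its axis from cup_green_mid.
Things that resemble listed ones, but are neither listed nor needed, are in the scene too. There is more than one size of the cup_blue; the job needs the smaller. Several things look just like the cup_green: the one meant starts farthest to the robot's left.

How it is judged:
By the outcome, as a careful person would: the job done as asked, in the order asked, and still so for the second after the job is handed in, with the robot touching nothing.
It also fails if it takes over 61 s, if anything falls off the work surface, if the arm or the gripper's body presses on something with over 40 N, if the wrist force passes 120 N, or if a joint passes its speed limit or range.

## Working session

There is one attempt and no reset: what is moved stays moved. The work goes in short steps, each a Python script; the robot and the scene stay as the last script left them, time stands still between calls to the robot, and variables do not carry over. Pictures are saved under pics/ and viewed, at most 10 in all, crops included, and the job is handed in when it is done.

```bash
mkdir -p pics; cat > h.py <<'E'
import numpy as np, cv2
from workcell import bot, gripper_to, kinematics, vision, sign_off, monitor
def snap(n):
    i=vision.camera_info(n)
    if 'T_tool_cam' in i:
        T=np.eye(4);T[:3,:3]=np.array(monitor.current_eef_rot());T[:3,3]=monitor.current_eef_pos()
        C=T@np.array(i['T_tool_cam'])
    else:
        C=np.eye(4);C[:3,:3]=np.array(i['orientation']);C[:3,3]=i['position']
    p,d=vision.capture(n)
    return p,d,i,C
def cloud(d,i,C):
    v,u=np.mgrid[0:480,0:640]
    P=np.stack([(u-i['cx'])/i['fx']*d,-(v-i['cy'])/i['fy']*d,-d],-1)
    W=P@C[:3,:3].T+C[:3,3]
    W[d<=0]=np.nan
    return W
def save(p,n): cv2.imwrite('pics/'+n,cv2.cvtColor(p,cv2.COLOR_RGB2BGR))
E
python3 - <<'E'
from h import *
for n in ['top','side']:
    p,d,i,C=snap(n); save(p,n+'0.png'); np.savez(n+'0.npz',p=p,W=cloud(d,i,C),d=d,C=C); print(n,i)
print(vision.camera_info('wrist'),monitor.current_t())
E
```

```text
top {'fx': 468.74359677863885, 'fy': 468.74359677863885, 'cx': 319.4396590418245, 'cy': 236.41413123155897, 'position': array([0.45700058, 0.01846731, 1.13042131]), 'orientation': array([[ 0.00460134,  0.99682913, -0.07943876],
       [-0.9997581 ,  0.00629431,  0.02107438],
       [ 0.02150756,  0.07932257,  0.99661695]])}
side {'fx': 611.9467630675982, 'fy': 611.9467630675982, 'cx': 321.5952523476824, 'cy': 247.3307971469265, 'position': array([-0.74247989, -0.53459908,  0.88714099]), 'orientation': array([[ 0.39955009,  0.44608343, -0.80085535],
       [-0.91669678,  0.19935112, -0.34630354],
       [ 0.00517114,  0.87250713,  0.48857401]])}
{'fx': 404.48590616094106, 'fy': 404.48590616094106, 'cx': 317.79699806469745, 'cy': 243.16526232357583, 'T_tool_cam': array([[ 2.06836094e-04,  9.68944698e-01,  2.47277433e-01,
         6.69853955e-02],
       [ 9.99999822e-01, -6.20338426e-05, -5.93376810e-04,
        -1.06032901e-03],
       [-5.59609745e-04,  2.47277511e-01, -9.68944539e-01,
        -1.35027957e-01],
       [ 0.00000000e+00,  0.00000000e+00,  0.00000000e+00,
         1.00000000e+00]])} 0.1
```

View pics/top0.png

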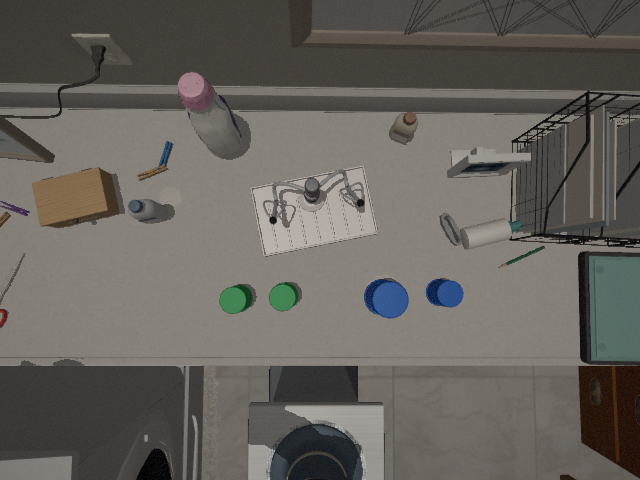

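View pics/side0.png

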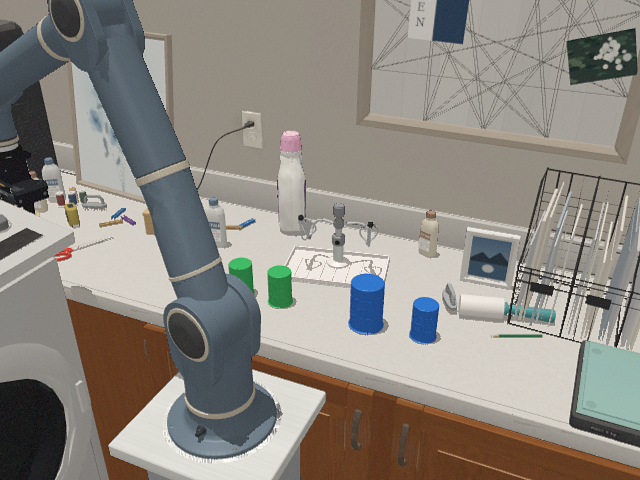

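The top view shows these candidates:
- Green cups at (235,299) and (283,296). The leftmost, (235,299), is the one I want.
- Blue cups at (386,298), which is large, and (444,293), which is small. I want the small one.
- Drainer knob at (312,184), with the peg tips at (273,220) left and (360,203) right.

The side view agrees.

```bash
python3 - <<'E'
from h import *
z=np.load('top0.npz');p=z['p'];W=z['W'];hsv=cv2.cvtColor(p,cv2.COLOR_RGB2HSV)
for n,lo,hi in [('green',(45,100,40),(80,255,255)),('blue',(100,120,40),(125,255,255))]:
    m=cv2.inRange(hsv,lo,hi)
    k,l,s,c=cv2.connectedComponentsWithStats(m)
    for j in range(1,k):
        if s[j,4]>200:
            P=W[l==j]; zt=np.nanpercentile(P[:,2],90); T=P[abs(P[:,2]-zt)<.006]
            (cx,cy),r=cv2.minEnclosingCircle(T[:,:2].astype(np.float32)); print(n,c[j].round(),'ztop',zt.round(4),'median c',np.nanmean(T,0).round(4),'circ',round(cx,4),round(cy,4),round(r,4))
def reg(name,u,v,h,w):
    z=np.load(name+'0.npz');W=z['W'][v-h:v+h,u-w:u+w].reshape(-1,3); return W
for nm,u,v in [('knob',312,184),('Ltip',273,220),('Rtip',360,203)]:
    P=reg('top',u,v,12,12);P=P[P[:,2]>.05];zt=np.nanpercentile(P[:,2],97);T=P[P[:,2]>zt-.008];print(nm,zt.round(4),len(T),T.mean(0).round(4))
# tray white corners
g=p.min(2); w=((np.abs(W[...,2]-.012)<.008)&(g>0)).astype(np.uint8); w[:160]=0;w[265:]=0;w[:,:240]=0;w[:,390:]=0
P=W[(w>0)&(g>175)];P=P[:, :2].astype(np.float32);print(len(P),cv2.minAreaRect(P),cv2.boxPoints(cv2.minAreaRect(P)))
cv2.imwrite('pics/crop.png',np.vstack([cv2.resize(p[155:265,230:470,::-1],None,fx=3,fy=3,interpolation=2)[:,:],]))
s=np.load('side0.npz')['p'][190:300,280:400,::-1];cv2.imwrite('pics/crop2.png',cv2.resize(s,None,fx=5,fy=5,interpolation=2))
E
```

```text
green [283. 296.] ztop 0.0947 median c [0.4058 0.0779 0.0924] circ 0.4055 0.0779 0.0296
green [236. 299.] ztop 0.0944 median c [0.3993 0.1858 0.0924] circ 0.3995 0.1859 0.0294
blue [386. 298.] ztop 0.1247 median c [ 0.4032 -0.1535  0.1227] circ 0.4034 -0.1536 0.0393
blue [444. 293.] ztop 0.0942 median c [ 0.4149 -0.2916  0.0923] circ 0.4151 -0.2921 0.0296
knob 0.1883 165 [0.6381 0.0152 0.1852]
Ltip 0.1704 45 [0.5672 0.095  0.1679]
Rtip 0.1718 44 [ 0.605  -0.0859  0.169 ]
20 ((0.5627021193504333, -0.015022233128547668), (0.08676540851593018, 0.2323489785194397), 34.62720489501953) [[ 0.4609896   0.05592234]
 [ 0.5930183  -0.13526991]
 [ 0.66441464 -0.0859668 ]
 [ 0.53238595  0.10522544]]
```

View pics/crop2.png

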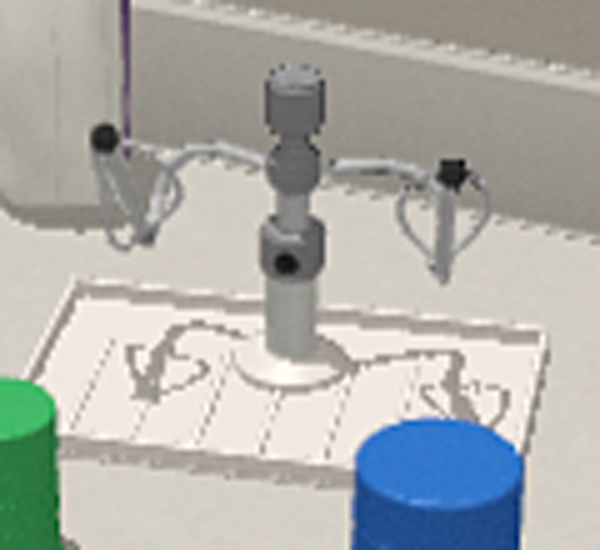

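The side crop shows the knob at about (293,100), the peg tips at (104,138) and (453,172), and an empty (black) button hole at (286,262) in the collar. My picks are green (0.399, 0.186) and small blue (0.415, -0.292). Next I hover over the knob and refine its position from close by.

```bash
cat >> h.py <<'E'
YAW=np.arctan2(.038,.181)
SX=np.array([np.cos(YAW),np.sin(YAW),0]);SY=np.array([-np.sin(YAW),np.cos(YAW),0])
def down(a): # tool z down, tool y at heading a (rad) 
    y=np.array([np.cos(a),np.sin(a),0]);z=np.array([0,0,-1.]);return np.stack([np.cross(y,z),y,z],1)
E
python3 - <<'E'
from h import *
print(np.array(monitor.current_eef_rot()).round(2))
for k in range(4):
    R=down(YAW+k*np.pi/2); q=kinematics.ik([.638,.0152,.34],R); print(k,None if q is None else np.round(q,1))
    q=kinematics.ik([.638,.0152,.18],R); print(k,None if q is None else np.round(q,1))
E
```

```text
[[-0.96  0.26 -0.  ]
 [ 0.26  0.96 -0.  ]
 [-0.   -0.   -1.  ]]
0 [-31.6  22.3  37.3  87.8 -13.8  74.6  19.2]
0 [-28.   29.6  32.3  98.7 -18.3  57.   22.8]
1 [-24.2  20.8  26.3  87.4  -9.4  74.  105.1]
1 [-18.9  27.6  19.1  98.2 -10.5  56.  105.9]
2 [ -46.5   30.3   63.9   88.6  -27.5   78.4 -148.3]
2 [ -45.7   41.3   63.6   99.6  -40.5   65.5 -137.7]
3 [-36.5  23.8  44.9  88.1 -17.2  75.2 -67.7]
3 [-33.7  31.7  41.1  99.  -23.9  58.4 -62.2]
```

```bash
python3 - <<'E'
from h import *
p0=np.array(monitor.current_eef_pos());bot.servo_line(p0+[0,0,.1],vel=.25)
R=down(YAW+np.pi/2)
bot.reach([.638,.0152,.36],R); gripper_to(.06,40)
p,d,i,C=snap('wrist');W=cloud(d,i,C);save(p,'w1.png');np.savez('w1.npz',p=p,W=W,C=C)
P=W.reshape(-1,3)
for n,c,zl in [('knob',(.638,.0152),.16),('L',(.567,.095),.15),('R',(.605,-.086),.15)]:
    Q=P[(np.hypot(P[:,0]-c[0],P[:,1]-c[1])<.025)&(P[:,2]>zl)]
    if len(Q)<5: print(n,len(Q));continue
    zt=np.nanpercentile(Q[:,2],95);T=Q[Q[:,2]>zt-.006];e=cv2.minEnclosingCircle(T[:,:2].astype(np.float32));print(n,zt,len(T),T.mean(0).round(4),e)
print(monitor.current_t(),monitor.current_eef_pos())
E
```

```text
knob 0.4328211784482772 1075 [0.6144 0.0102 0.4314] ((0.6152190566062927, 0.010352927260100842), 0.008833454921841621)
L 0.1683174464797987 294 [0.5681 0.0925 0.1662] ((0.5682846903800964, 0.09321364015340805), 0.007849893532693386)
R 0.16844803338529934 286 [ 0.6057 -0.0872  0.1662] ((0.6061041951179504, -0.08773801475763321), 0.007812579162418842)
4.2417 [0.63799604 0.01518026 0.35999768]
```

View pics/w1.png

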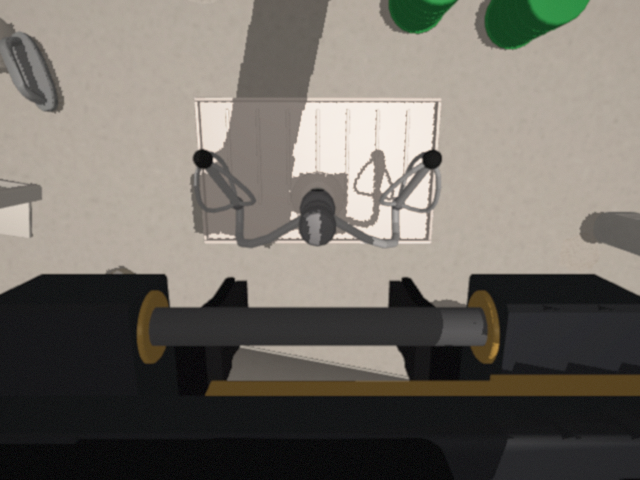

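The wrist view shows the tray square to the tool, with the knob at (317,215) and the peg tips at (203,159) and (431,159). The gripper itself spoiled the knob fit, so I redo it with a height cap and then grip and lift.

```bash
python3 - <<'E'
from h import *
W=np.load('w1.npz')['W'];P=W.reshape(-1,3)
Q=P[(np.hypot(P[:,0]-.638,P[:,1]-.0152)<.03)&(P[:,2]>.15)&(P[:,2]<.21)]
zt=np.nanpercentile(Q[:,2],95);T=Q[Q[:,2]>zt-.005];(c,r)=cv2.minEnclosingCircle(T[:,:2].astype(np.float32));print(zt,len(T),T.mean(0),c,r)
k=np.array([(c[0]+.638)/2,(c[1]+.0152)/2,.174]); 
assert np.hypot(c[0]-.638,c[1]-.0152)<.006
R=down(YAW+np.pi/2)
bot.servo_line([k[0],k[1],.26],vel=.2)
print(bot.servo_line([k[0],k[1],k[2]+.006],vel=.1,until_force=8))
gripper_to(.02,45)
print('width',monitor.current_gripper_width(),monitor.current_grasp_force(),monitor.current_contact_force(),monitor.current_moment(),monitor.current_t())
E
```

```text
0.18438094987064668 1015 [0.63838538 0.01348062 0.18284413] (0.6390354037284851, 0.013700497336685658) 0.014917503111064434
False
width 0.02952069105161279 45.000039536062104 [-0.99259052 -0.23652546  1.42724817] [0.16690051 0.05488215 0.00344932] 6.4833
```

```bash
python3 - <<'E'
from h import *
p0=np.array(monitor.current_eef_pos())
r=bot.servo_line(p0+[0,0,.07],vel=.035,until_force=22)
print(r,np.array(monitor.current_eef_pos())-p0,monitor.current_contact_force(),monitor.current_gripper_width(),monitor.current_t())
p,d,i,C=snap('side');cv2.imwrite('pics/s1.png',cv2.resize(p[160:290,260:420,::-1],None,fx=4,fy=4,interpolation=2))
E
```

```text
True [-3.99616686e-05  3.02904356e-05  3.72550385e-02] [ 2.50459234 -0.78035473  1.50833444] 0.030161434488764953 7.625
```

View pics/s1.png

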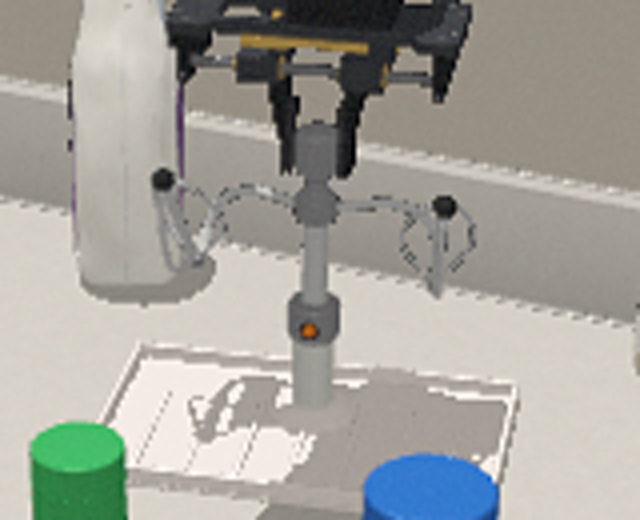

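The crop shows orange in the collar hole at (309,330), so the column is locked. I release, re-measure the tips, and plan the insertion.

```bash
python3 - <<'E'
from h import *
gripper_to(.06); p0=np.array(monitor.current_eef_pos())
bot.servo_line(p0+[0,0,.14],vel=.25)
P=[]
out={}
for cam in ['wrist','top','wrist']:
    p,d,i,C=snap(cam);W=cloud(d,i,C).reshape(-1,3);P=W
    if cam=='wrist': save(p,'w2.png')
    for n,c in [('L',(.568,.093)),('R',(.606,-.0875))]:
        Q=P[(np.hypot(P[:,0]-c[0],P[:,1]-c[1])<.02)&(P[:,2]>.18)&(P[:,2]<.24)]
        zt=np.nanpercentile(Q[:,2],95);T=Q[Q[:,2]>zt-.006];e=cv2.minEnclosingCircle(T[:,:2].astype(np.float32));print(cam,n,zt.round(4),len(T),T.mean(0).round(4),np.round(e[0],4),round(e[1],4))
    if cam=='wrist':
      # dark tip blob by colour, ray onto plane of tip
      dk=cv2.inRange(p,(0,0,0),(45,45,45))
      k,l,s,c=cv2.connectedComponentsWithStats(dk[:260].copy())
      for j in range(1,k):
        if 60<s[j,4]<1500:
            u,v=c[j];r=C[:3,:3]@np.array([(u-i['cx'])/i['fx'],-(v-i['cy'])/i['fy'],-1]);t=(.199-C[2,3])/r[2];print('blob',c[j].round(1),s[j,4],(C[:3,3]+t*r).round(4))
print(monitor.current_t(),monitor.current_contact_force())
# IK for insertion
for n,c,sg in [('L',np.array([.568,.093,.205]),1),('R',np.array([.606,-.0875,.205]),-1)]:
  z=-np.sin(.55)*np.cos(.2)*SX+sg*np.sin(.55)*np.sin(.2)*SY+np.array([0,0,np.cos(.55)])
  y0=SY-z*(SY@z);y0/=np.linalg.norm(y0)
  for phi in [-30,-15,0,15,30]:
   for fl in (1,-1):
    R0=np.stack([np.cross(y0,-z),y0,-z],1)*[fl,fl,1]
    R=R0@cv2.Rodrigues(np.array([0,0,np.deg2rad(phi)]))[0]
    qs=[kinematics.ik(c+z*h,R) for h in (.12,-.02)]
    print(n,phi,fl,[None if q is None else np.round(q) for q in qs],R[:,1].round(2))
E
```

```text
wrist L 0.2052 384 [0.5681 0.0924 0.203 ] [0.5683 0.0932] 0.008
wrist R 0.205 382 [ 0.6055 -0.0869  0.2029] [ 0.6073 -0.087 ] 0.0076
blob [185.  163.5] 345 [ 0.6053 -0.0871  0.199 ]
blob [447.  163.9] 342 [0.5676 0.0931 0.199 ]
top L nan 0 [nan nan nan] [0. 0.] 0.0
top R 0.2087 39 [ 0.6051 -0.0856  0.2055] [ 0.6045 -0.086 ] 0.0073
wrist L 0.2051 383 [0.5681 0.0924 0.2029] [0.5682 0.0929] 0.0079
wrist R 0.2051 390 [ 0.6055 -0.087   0.2029] [ 0.6057 -0.0877] 0.008
blob [184.3 164.6] 351 [ 0.6055 -0.0872  0.199 ]
blob [447.1 165.1] 344 [0.5678 0.0932 0.199 ]
9.35 [ 0.17448226 -0.55349604  0.18496333]
L -30 1 [array([-42.,  -6.,  19., 125.,  25.,  32.,  90.]), array([ -6.,  13., -14., 124.,  45.,  17.,  71.])] [-0.55  0.76 -0.33]
L -30 -1 [array([-26.,  -4.,   5., 125.,  22.,  32., -87.]), array([-66.,  19.,  58., 127., -42.,  14., -25.])] [ 0.55 -0.76  0.33]
L -15 1 [array([-41.,  -5.,  18., 125.,  24.,  32.,  76.]), array([-39.,  13.,  24., 126.,  15.,  12.,  85.])] [-0.36  0.91 -0.22]
L -15 -1 [array([ -23.,   -4.,    2.,  125.,   21.,   32., -101.]), array([-68.,  20.,  61., 127., -4
[... 1391 characters left out ...]
  -3., 118., -44.,  25., 152.])] [-0.26  0.96  0.09]
R 0 -1 [array([-43.,   5.,  65., 119., -40.,  43., -29.]), array([ -4.,  18.,  19., 119., -56.,  29., -17.])] [ 0.26 -0.96 -0.09]
R 15 1 [array([-22.,   3.,  42., 118., -36.,  41., 132.]), array([ -3.,  18.,  19., 118., -55.,  29., 147.])] [-0.03  0.98  0.22]
R 15 -1 [array([-42.,   4.,  64., 119., -39.,  43., -44.]), array([ -4.,  18.,  19., 119., -56.,  29., -32.])] [ 0.03 -0.98 -0.22]
R 30 1 [array([-21.,   3.,  40., 118., -36.,  41., 117.]), array([ -5.,  18.,  21., 119., -56.,  30., 133.])] [0.2  0.92 0.33]
R 30 -1 [array([-42.,   4.,  64., 119., -39.,  43., -59.]), array([ -4.,  18.,  19., 119., -56.,  29., -47.])] [-0.2  -0.92 -0.33]
  return np.nanmean(a, axis, out=out, keepdims=keepdims)
<stdin>:11: RuntimeWarning: Mean of empty slice.
  ret = um.true_divide(
```

View pics/w2.png

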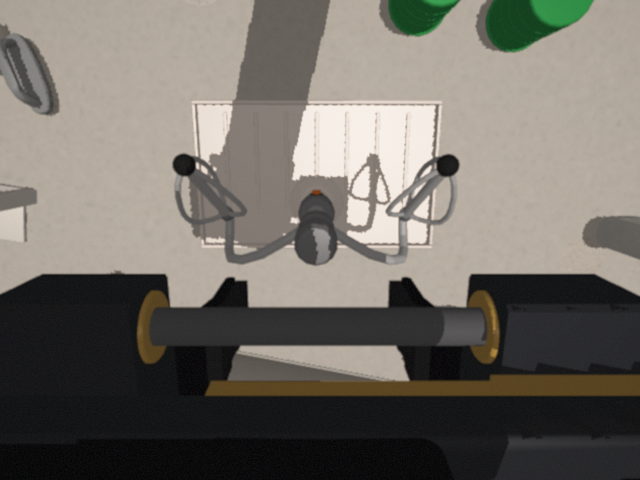

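The wrist view shows the orange button out at (316,192) and the tips at (185,164) and (447,165). Blue goes on the right peg first: hover, refine, grip and lift.

```bash
cat >> h.py <<'E'
TIP={'L':np.array([.568,.0938,.2025]),'R':np.array([.6057,-.0882,.2025])}
GZ=.075
def pose(side,phi,fl):
    sg=1 if side=='L' else -1
    z=-np.sin(.55)*np.cos(.2)*SX+sg*np.sin(.55)*np.sin(.2)*SY+np.array([0,0,np.cos(.55)])
    y0=SY-z*(SY@z);y0/=np.linalg.norm(y0)
    R=(np.stack([np.cross(y0,-z),y0,-z],1)*[fl,fl,1])@cv2.Rodrigues(np.array([0,0,np.deg2rad(phi)]))[0]
    return z,R
def pick(c,a,lo,hi,name):
    R=down(a); gripper_to(.087,30)
    bot.reach([c[0],c[1],.29],R)
    p,d,i,C=snap('wrist');save(p,name);W=cloud(d,i,C)
    m=cv2.inRange(cv2.cvtColor(p,cv2.COLOR_RGB2HSV),lo,hi)>0
    Q=W[m];Q=Q[(np.hypot(Q[:,0]-c[0],Q[:,1]-c[1])<.045)&(abs(Q[:,2]-.092)<.006)]
    e,r=cv2.minEnclosingCircle(Q[:,:2].astype(np.float32));print('cup',len(Q),Q.mean(0),e,r)
    c=np.array(e) if abs(r-.03)<.003 else Q.mean(0)[:2]
    bot.servo_line([c[0],c[1],.14],vel=.25)
    print('hit',bot.servo_line([c[0],c[1],GZ],vel=.12,until_force=6))
    gripper_to(.05,30);print('w',monitor.current_gripper_width(),monitor.current_grasp_force())
    bot.servo_line([c[0],c[1],GZ+.015],vel=.06); bot.servo_line([c[0],c[1],.30],vel=.25)
    print('lifted',monitor.current_gripper_width(),monitor.current_contact_force(),monitor.current_t())
E
python3 - <<'E'
from h import *
c=(.415,-.292)
for a in (-30,150): 
    print(a,kinematics.ik([*c,.29],down(np.deg2rad(a))),kinematics.ik([*c,.075],down(np.deg2rad(a))))
pick(c,np.deg2rad(-30),(100,120,40),(125,255,255),'b1.png')
print(np.round(monitor.current_joint_pos(),1))
for phi in (-30,-15,0):
  z,R=pose('R',phi,-1)
  for h in (.1,.08,-.013): print(phi,h,np.round(kinematics.ik(TIP['R']+h*z,R),1))
E
```

```text
-30 [-22.66910796  14.32726764  64.19804161 109.49307667 -14.24711106
  64.85878724  16.96960199] [ -5.87581959  32.28075295  47.89649508 121.23756037 -36.41395438
  41.87518099  35.99481048]
150 None [ 66.53239131  32.59932046 -46.61525253 117.28259246  34.06356901
  44.35111043 149.01753067]
cup 3636 [ 0.41537092 -0.2930849   0.08975922] (0.41523686051368713, -0.29340705275535583) 0.02941068261861801
hit False
w 0.06050209749401921 30.12930801849606
lifted 0.06017462632306853 [-0.1581783  -0.18517183 -0.45779761] 15.025
[-23.3  13.9  64.9 108.7 -13.7  66.   16.6]
-30 0.1 [-36.1   7.6  58.9 119.2 -44.7  41.9   5. ]
-30 0.08 [-33.6  10.5  56.6 119.5 -49.4  41.3   8.8]
-30 -0.013 [ -3.6  17.4  19.  118.7 -54.8  29.5  12.2]
-15 0.1 [-38.2   8.1  61.5 119.3 -45.5  42.3  -9.2]
-15 0.08 [-35.6  11.1  59.3 119.6 -50.3  42.   -5.3]
-15 -0.013 [ -3.6  17.4  19.  118.7 -54.8  29.5  -2.8]
0 0.1 [-41.9   9.2  66.3 119.4 -47.3  43.5 -22.4]
0 0.08 [-39.   12.4  64.  119.7 -52.3  43.4 -18.4]
0 -0.013 [-11.4  18.3  28.8 119.1 -59.3  32.1 -14. ]
```

```bash
cat >> h.py <<'E'
def approach(side,phi,fl,h=.105):
    z,R=pose(side,phi,fl); bot.reach(TIP[side]+h*z,R); print('q',np.round(monitor.current_joint_pos(),1))
    try:
        r=bot.servo_line(TIP[side]+.03*z,vel=.08,until_force=5); print('hit',r,(np.array(monitor.current_eef_pos())-TIP[side])@z,monitor.current_contact_force())
    except bot.MotionError as e: print('ERR',e)
    print('q',np.round(monitor.current_joint_pos(),1),monitor.current_t())
E
python3 - <<'E'
from h import *
approach('R',-15,-1)
z,R=pose('R',-15,-1);print(kinematics.ik(TIP['R']-.02*z,R))
p,d,i,C=snap('side');cv2.imwrite('pics/s2.png',cv2.resize(p[130:290,260:440,::-1],None,fx=3.5,fy=3.5,interpolation=2))
E
```

```text
q [-38.8   7.3  62.  119.2 -44.2  42.4 -10.2]
hit False 0.030060735105671435 [-1.19663035  1.32988257 -1.42808859]
q [-27.1  16.4  49.4 119.9 -58.6  39.2   1. ] 17.05
[ -9.40794521  18.76562498  26.08195365 118.94715183 -59.47080897
  31.07671357   1.14568508]
```

View pics/s2.png

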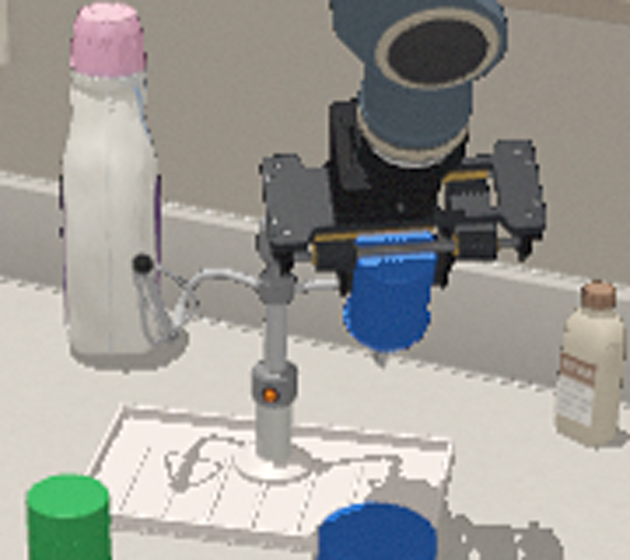

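The side crop shows the blue cup over the right peg, with the foot visible at (380,358). The orange button is out and nothing is touching, so I push home.

```bash
cat >> h.py <<'E'
def push(side,phi,fl,thr=14,hend=-.024):
    z,R=pose(side,phi,fl)
    f=lambda:((np.array(monitor.current_eef_pos())-TIP[side])@z,np.array(monitor.current_contact_force())@z,monitor.current_contact_force())
    try: r=bot.servo_line(TIP[side]+hend*z,vel=.03,until_force=thr);print(r)
    except bot.MotionError as e: print('ERR',e)
    print(f(),monitor.current_gripper_width(),np.round(monitor.current_joint_pos(),1),monitor.current_t())
E
python3 - <<'E'
from h import *
push('R',-15,-1)
E
```

```text
True
(np.float64(-0.010457974909907164), np.float64(6.727620249259688), array([-3.42241811,  0.98439719,  6.20334288])) 0.06012087105051532 [-12.   18.1  29.6 119.2 -59.2  32.5   1. ] 18.3583
```

```bash
python3 - <<'E'
from h import *
z,R=pose('R',-15,-1)
for k in range(3):
    p=np.array(monitor.current_eef_pos()); r=bot.servo_line(p-.001*z,vel=.01,until_force=14)
    print(r,(np.array(monitor.current_eef_pos())-TIP['R'])@z,np.array(monitor.current_contact_force())@z,monitor.current_contact_force())
    if np.array(monitor.current_contact_force())@z>16: break
E
```

```text
False -0.010573355924097232 11.16829829649903 [-8.54762904  0.08307966  8.30779623]
False -0.010595142096911626 13.348378792215541 [-10.19265013  -0.20252152   9.86948816]
False -0.010597371413197453 12.346048934331264 [-9.59085979  0.35741504  9.16847695]
```

It won't move further and the force has risen sharply, so the blue cup is home. I release, back off along the peg, and check.

```bash
python3 - <<'E'
from h import *
z,R=pose('R',-15,-1)
p=np.array(monitor.current_eef_pos())
gripper_to(.076); bot.servo_line(p+.13*z,vel=.2)
print(monitor.current_t(),np.round(monitor.current_joint_pos(),1))
for n in ('top','side'):
    q,d,i,C=snap(n);np.savez(n+'3.npz',p=q,W=cloud(d,i,C));
    if n=='side': cv2.imwrite('pics/s3.png',cv2.resize(q[130:290,260:440,::-1],None,fx=3.5,fy=3.5,interpolation=2))
c=(.3993,.1855)
for a in range(0,360,30):
    o=[kinematics.ik([*c,h],down(np.deg2rad(a))) for h in (.29,.075)]; print(a,[None if q is None else np.round(q) for q in o])
E
```

```text
20.6167 [-17.7   3.7  37.5 118.  -36.6  40.9 -17.8]
0 [array([-47.,   2.,  17., 115.,  -1.,  63., -30.]), array([-43.,  20.,  15., 128., -10.,  32., -20.])]
30 [array([-43.,   2.,  13., 115.,  -0.,  63.,   0.]), array([-44.,  20.,  17., 129., -11.,  32.,  11.])]
60 [array([-39.,   2.,   9., 115.,  -0.,  63.,  30.]), array([-45.,  20.,  18., 129., -11.,  32.,  41.])]
90 [array([-39.,   2.,   9., 115.,  -0.,  63.,  60.]), array([-44.,  20.,  16., 129., -10.,  32.,  70.])]
120 [array([ 24.,   7., -58., 112.,   7.,  64.,  83.]), array([  7.,  27., -46., 126.,  31.,  39.,  60.])]
150 [array([ 32.,  10., -68., 112.,  10.,  64., 110.]), array([ 15.,  31., -57., 125.,  39.,  43.,  82.])]
180 [array([ 32.,  10., -68., 112.,  10.,  64., 140.]), array([ 22.,  38., -67., 125.,  48.,  50., 104.])]
210 [None, array([ -68.,   26.,   47.,  130.,  -32.,   36., -147.])]
240 [array([ -31.,    2.,    1.,  115.,   -0.,   63., -150.]), array([ -37.,   20.,    8.,  128.,   -5.,   32., -145.])]
270 [array([ -36.,    2.,    6.,  115.,   -0.,   63., -120.]), array([ -39.,   20.,   11.,  128.,   -7.,   32., -114.])]
300 [array([-38.,   2.,   8., 115.,  -0.,  63., -90.]), array([-37.,  20.,   7., 128.,  -5.,  32., -86.])]
330 [array([-46.,   2.,  16., 115.,  -1.,  63., -60.]), array([-45.,  20.,  18., 129., -11.,  32., -49.])]
```

View pics/s3.png

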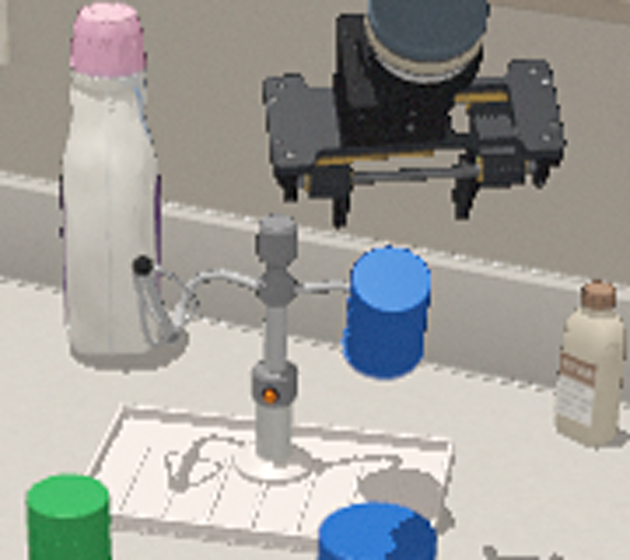

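The blue cup sits on the right peg, with its closed face at (390,280). The button is still orange and out. Now the green cup.

```bash
python3 - <<'E'
from h import *
pick((.3993,.1855),np.deg2rad(60),(45,100,40),(80,255,255),'g1.png')
print(np.round(monitor.current_joint_pos(),1))
for phi in (0,15,30):
  for fl in (1,-1):
    z,R=pose('L',phi,fl)
    print(phi,fl,[None if q is None else np.round(q,1) for q in (kinematics.ik(TIP['L']+h*z,R) for h in (.105,.03,-.013))])
E
```

```text
cup 3682 [0.39802354 0.18587864 0.08990722] (0.3989534080028534, 0.18526627123355865) 0.029780229553580284
hit False
w 0.059555719947240675 30.08414509408727
lifted 0.05921811179199396 [ 0.01891597 -0.14634572 -0.93999261] 26.0083
[-39.6   1.4   9.5 114.5  -0.2  64.3  29.9]
0 1 [array([-35.5,  -3.1,  14.3, 125.7,  23.6,  29.6,  61.3]), array([-32.2,   6.2,  14.4, 126.3,  24.2,  19.1,  61. ]), array([-31.2,  11.7,  15. , 126. ,  25. ,  13.6,  60.2])]
0 -1 [array([ -17.8,   -2.1,   -3. ,  124.9,   21.7,   29.1, -116.9]), array([ -38.8,    6.2,   21.6,  126.6,   21.7,   18.6, -116.5]), array([-70.7,  21.1,  65.3, 127.6, -49.9,  16.9, -47.1])]
15 1 [array([-35.2,  -3.1,  14. , 125.7,  23.6,  29.6,  46.4]), array([-33. ,   6.2,  15.3, 126.3,  23.9,  19. ,  46.3]), array([-32.6,  11.8,  16.7, 126.1,  23.5,  13.4,  46.6])]
15 -1 [array([ -14.6,   -2. ,   -6. ,  124.7,   21.5,   29. , -131.7]), array([ -41.7,    6.2,   24.7,  126.7,   20.5,   18.5, -130.4]), array([-70.7,  21.1,  65.3, 127.6, -49.9,  16.9, -62.1])]
30 1 [array([-34.6,  -3. ,  13.3, 125.6,  23.5,  29.5,  31.4]), array([-33.6,   6.2,  16. , 126.4,  23.7,  19. ,  31.5]), array([-33.9,  11.8,  18.2, 126.1,  22.2,  13.2,  32.9])]
30 -1 [array([ -10.2,   -1.8,  -10.3,  124.5,   21.2,   29. , -146.4]), array([ -43.5,    6.2,   26.7,  126.8,   19.8,   18.3, -144.6]), array([-70.7,  21.1,  65.3, 127.6, -49.9,  16.9, -77.1])]
```

```bash
python3 - <<'E'
from h import *
approach('L',15,1)
f=np.abs(monitor.current_contact_force()).max();h=(np.array(monitor.current_eef_pos())-TIP['L'])@pose('L',15,1)[0]
if f<4 and abs(h-.03)<.003: push('L',15,1,hend=-.0175)
E
```

```text
q [-35.2  -3.   13.9 125.7  23.5  29.6  46.3]
hit False 0.03015856435678728 [-1.17092499  0.26259178 -1.59852343]
q [-33.6   6.2  15.9 126.4  23.7  19.   46.5] 27.7417
True
(np.float64(-0.01025287364661678), np.float64(9.38515140887864), array([-4.68270343, -0.42168811,  8.13594378])) 0.05939665479834471 [-32.1  11.4  15.9 126.1  24.1  13.8  46. ] 28.9583
```

Same depth as the right one. I confirm the stiffness, release, and check.

```bash
python3 - <<'E'
from h import *
z,R=pose('L',15,1)
for k in range(2):
    p=np.array(monitor.current_eef_pos()); r=bot.servo_line(p-.001*z,vel=.01,until_force=14)
    print(r,(np.array(monitor.current_eef_pos())-TIP['L'])@z,np.array(monitor.current_contact_force())@z)
p=np.array(monitor.current_eef_pos());gripper_to(.076); bot.servo_line(p+.13*z,vel=.2)
bot.reach([.50,.02,.40],down(YAW+np.pi/2))
print(monitor.current_t(),monitor.current_contact_force())
bot.pause(.5)
for n in ('wrist','top'):
  q,d,i,C=snap(n);W=cloud(d,i,C);hsv=cv2.cvtColor(q,cv2.COLOR_RGB2HSV)
  if n=='wrist': save(q,'w4.png')
  for s,lo,hi in [('R',(100,120,40),(125,255,255)),('L',(45,100,40),(80,255,255))]:
    zz=pose(s,0,1)[0];Q=W[cv2.inRange(hsv,lo,hi)>0];T=(Q-TIP[s]);a=T@zz;lat=T-a[:,None]*zz
    k=(np.linalg.norm(lat,axis=1)<.04)&(abs(a)<.12);A=a[k]
    top=np.nanpercentile(A,95) if k.any() else np.nan;f=k&(a>top-.006)&(np.linalg.norm(lat,axis=1)<.033)
    if f.sum()<60: print(n,s,f.sum());continue
    F=Q[f];c=F.mean(0);nrm=np.linalg.svd(F[np.linalg.norm(F-c,axis=1)<.022]-F[np.linalg.norm(F-c,axis=1)<.022].mean(0))[2][2];nrm*=np.sign(nrm[2])
    print(n,s,f.sum(),'outer face h',np.median(a[f]).round(4),'lat',(lat[f].mean(0)).round(4),'tilt err deg',np.degrees(np.arccos(nrm@zz)).round(1))
q,d,i,C=snap('side');cv2.imwrite('pics/s4.png',cv2.resize(q[130:330,220:460,::-1],None,fx=3,fy=3,interpolation=2))
E
```

```text
True -0.010228550390637808 8.647481218746147
False -0.010392766216044983 17.278143854798955
31.7917 [-0.52603238 -0.39625671 -1.05327216]
wrist R 1127 outer face h 0.0053 lat [-0.0125 -0.007  -0.0087] tilt err deg 0.4
wrist L 1298 outer face h 0.0053 lat [-0.0122 -0.0068 -0.0075] tilt err deg 0.9
top R 380 outer face h 0.0069 lat [ 0.0083 -0.0042  0.0037] tilt err deg 1.1
top L 0
```

View pics/s4.png

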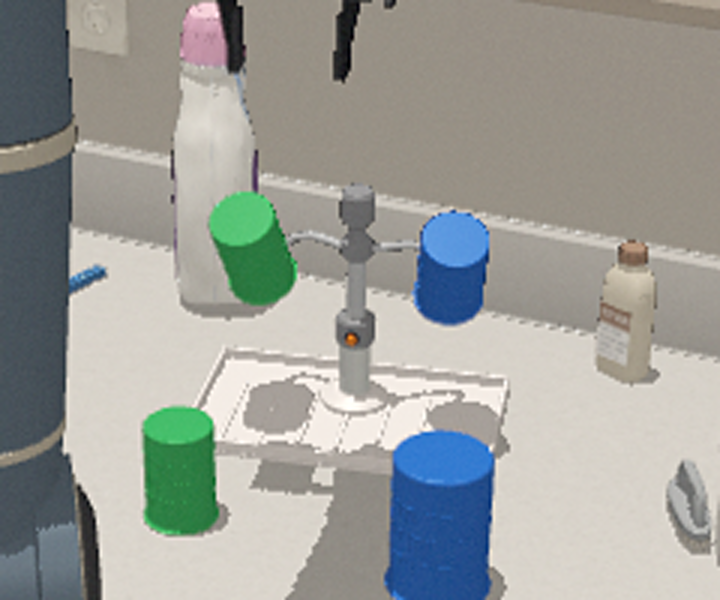

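Green is at (245,220) and blue at (455,240), both seated on the pegs. Their tilt is within about 1°, the outer faces are about 5 mm past my estimated tip positions (4 mm floor expected), and the lock button is out. I'm handing in.

```bash
python3 -c "
from h import *
print(sign_off())"
```

```text
the job is handed in; nothing more can be done
None
```

The job is handed in: the column is lifted and locked with the orange button out, the blue cup is fully home on the right peg and the green cup on the left, and it took about 32 s of the 61 s allowed.

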